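# Find the heavy side of the pump rotor and hold it heavy side down

### The job

The rotor of the wine pump stands on edge in its wooden cradle, and one side of it is heavy, though nothing shows on the outside. Lift it by the rim and turn it by hand, find by feel which side is the heavy one, and finish holding the rotor still in the fingers, upright and lifted clear above the cradle, with its heavy side straight down. Do not put it down at the end, and leave the jar, the glass, the brass ring and the spanner alone.

Things in the scene. Friction and masses are not known exactly. Their poses are not given: they have to be found in the camera images.
- cradle: Oak cradle fixed to the table, base 90 (x) x 210 (y) x 16 mm; origin at the centre of its underside, z up, x away from the robot. A V of two 45 degree rests in the y-z plane carries the rotor, its ends 88 mm above the table; low cheeks (tops at 66 mm) keep the rotor upright with 2 mm play on either side. A rotor set in it stays at the angle it was left.
- rotor_centre (a point): Centre of the rotor as it rests in the cradle, 115 mm above the table; fixed to the cradle, axes as the cradle's. The rotor is a loose alloy disc, diameter 150 mm, 26 mm thick, about 0.85 kg, standing on edge with its axis along the cradle's x. A hub 34 mm wide stands 6 mm proud of both faces; six small plugs in an even circle tell nothing of the weight.
- rotor_top (a point): Topmost point of the resting rotor's rim, 190 mm above the table, fixed to the cradle, axes as the cradle's. Here the rim can be pinched across its 26 mm thickness from above, or tilted to either side; faces are smooth from the rim to the hub. A grip of 50 N or more keeps it from turning between the pads.
- rotor_bottom (a point): Lowest point of the resting rotor's rim, fixed to the cradle. A hidden block, 46 mm from the axis, makes one side heavy: the lifted rotor's centre of mass lies about 23 mm from its axis towards the heavy side, a pull of about 0.2 N m when that side is level with the axis. At the start the heavy side is at least 55 degrees away from straight down.
- jar: Amber glass jar with a steel lid, 70 mm in diameter, 110 mm tall, origin at the centre of its underside; leave it alone.
- goblet: Stemmed glass, 76 mm in diameter, 195 mm tall, origin at the centre of its foot's underside; leave it alone.
- seat: Brass ring, 48 mm outside, 28 mm hole, 14 mm high, lying flat, origin at the centre of its underside; leave it alone.
- spanner: Steel spanner lying along its x, about 180 mm long; leave it alone.
Mind the look-alikes: they are no part of the job. What is shaped like the cradle but green or turquoise is not meant.

How it is judged:
By the outcome, as a careful person would: the job done as asked, in the order asked, and still so for the second after the job is handed in, while the arm keeps its last pose, push and grip.
It also fails if it takes over 56 s, if anything falls off the work surface, if the arm or the gripper's body presses on something with over 40 N, if the wrist force passes 120 N, or if a joint passes its speed limit or range.

### The arm

A 6-joint arm with a two-finger parallel gripper is mounted at the origin on the work surface. World frame = base frame: x ahead of the robot, y to its left, z up, the work surface at z = 0. Lengths are in m, angles in rad, forces in N, time in s.
With the tool pointing down it reaches from about 0.35 to 0.775 m from the base axis. Payload 5.5 kg.
Tool frame: the origin (TCP) lies midway between the tips of the shut fingers; the grasp point (between the pads) lies 19 mm behind it; z points along the fingers, y is the line along which they close (so a half turn about z gives the same grasp; the last joint's range is limited). The gripper opens to 85 mm and grips with 20 to 120 N. Pads are 22 mm wide; open, the fingers measure 114 mm over their backs; the gripper's body (76 mm by 85 mm) begins 54 mm behind the grasp point. The pads swing forward as they close: fully open they stand 13 mm farther back than shut.
Start: joints at [-1.359, 0.313, 0.046, 1.304, 0, 1.431], TCP at [0.198, -0.54, 0.231] pointing down, gripper open.
Joint ranges: [-2.76, 2.76], [-0.86, 1.69], [-1.03, 1.26], [-2.2, 2.34], [-1.47, 1.5], [-3.14, 3.14]. Speed limits (rad/s): [2.57, 2.57, 3.14, 3.14, 3.14, 3.14].

### API

Orientations are given as a unit quaternion [w, x, y, z].
In Python, from workcell import env gives the robot as it stands. The module is installed in compiled form; this text tells all that it offers.
- The arm moves only by the tool carry_out, never from a script. Its argument "series" is a list of rows, each an object with "delta_rot": the turn, a rotation vector about the world's x, y, z normalised to -1 to 1, where 1 is 0.1 rad, a list of three; "travel": the shift along the world's x, y, z normalised to -1 to 1, where 1 is 0.025 m, a list of three; "fingers": the closure, from -1 (fully open) to 1 (shut). In form: [{"delta_rot": [ax, ay, az], "travel": [tx, ty, tz], "fingers": fingers}, ...]. A call has 1 to 5 rows; each row shifts and turns the commanded pose from where the row before left it; what a row does not reach is not made up. A row lasts 1/8 s, in which the tool goes at most 62.5 mm and 10.7 degrees, less where a joint would pass 70% of its speed; a pose out of reach is approached as far as the arm can. A call with a number of a shift or a turn outside -1 to 1 is refused whole. A call with a gripper value outside its range is refused whole. The fingers move at their own pace and stop on an object; "squeeze" is the grip in N (left out, the last holds). Time passes only in rows, so rows that do not move let the fingers close. It gives the time, the measured TCP pose, the force, the opening and the grip force at its end, in the units of the state.
- env.get_state(): the state, without advancing time (a new reading comes with each control period).
- env.read_camera(name): name is "side" or "top"; returns a dict with "color" (480x640x3 uint8, red, green, blue), "fx", "fy", "cx", "cy" (pixels), "world_from_camera" (4x4, takes a point from camera to world coordinates). Camera axes: x right, y up, looking along -z (the intrinsics and any distortion apply to the point x, -y, -z); pixel columns grow to the right and rows downward; lengths in m; the calibration is good to about 2 mm. A picture is of the moment at which its call begins. There is no depth.
- env.hand_in(): hands the job in; it is judged then, once.
The state is a dict: "clock": time; "joint_pos": joint angles; "qvel": joint speeds; "tau": joint torques, N m; "tcp_pos": TCP position; "orientation": TCP orientation; "wrist_force": force on the tool from outside, world axes, zero at the start; "ft_torque": the same for the moment, N m; "finger_gap": finger opening in m; "grip_force": force on a finger pad.
Only numpy, scipy, OpenCV 4.12 (cv2) and the standard library are available. Lean on these libraries where they do the work, as an engineer would, in place of code of your own. Each camera call takes 0.05 s, during which the arm holds its last target. There are 200 camera calls.

## Working session

There is one attempt and no reset: what is moved stays moved. The work goes in short steps, Python scripts to look and compute and a tool call to move; the robot and the scene stay as the last step left them, time stands still between calls to the robot, and variables do not carry over. Pictures are saved under pics/ and viewed, at most 10 in all, crops included, and the job is handed in when it is done.

Besides the shell and the picture viewer there is one more tool, called after "Call:" in YAML: its name, and indented under it one key for each argument. carry_out: Moves the arm, as the interface text tells. Its arguments: {"type":"object","properties":{"series":{"type":"array","items":{"type":"object","properties":{"delta_rot":{"type":"array","items":{"type":"number"}},"travel":{"type":"array","items":{"type":"number"}},"fingers":{"type":"number"}}}},"squeeze":{"type":"number"}},"required":["series"]}

```bash
mkdir -p pics
cat > h.py <<'E'
from workcell import env
import cv2,numpy as np
def snap(n,f):
    c=env.read_camera(n); cv2.imwrite(f'pics/{f}.png',c['color'][:,:,::-1]); np.savez(f'pics/{f}.npz',**{k:v for k,v in c.items() if k!='color'}); return c
def ray(f,u,v):
    c=np.load(f'pics/{f}.npz'); T=c['world_from_camera']
    d=T[:3,:3]@np.array([(u-c['cx'])/c['fx'],-(v-c['cy'])/c['fy'],-1.]); return T[:3,3],d/np.linalg.norm(d)
def tri(a,b):
    A=np.zeros((3,3));B=np.zeros(3);L=[ray(*a),ray(*b)]
    for o,d in L:
        P=np.eye(3)-np.outer(d,d);A+=P;B+=P@o
    x=np.linalg.solve(A,B); return x,[np.linalg.norm(np.cross(x-o,d)) for o,d in L]
def atz(f,u,v,z):
    o,d=ray(f,u,v); return o+d*(z-o[2])/d[2]
def proj(f,p):
    c=np.load(f'pics/{f}.npz'); q=np.linalg.inv(c['world_from_camera'])@np.append(p,1); return c['cx']+c['fx']*q[0]/-q[2], c['cy']-c['fy']*q[1]/-q[2]
E
python3 -c "
from h import *
for n in('side','top'):
    c=snap(n,n+'0'); print({k:v for k,v in c.items() if k!='color'})
print(env.get_state())"
```

```text
{'fx': 592.7358653594584, 'fy': 592.7358653594584, 'cx': 316.1623240994664, 'cy': 243.90523443562273, 'world_from_camera': array([[-0.98954085,  0.10264177, -0.10135859,  0.25598656],
       [-0.14378681, -0.64538598,  0.7502015 ,  1.10713648],
       [ 0.0115866 ,  0.75692906,  0.65339432,  1.01877446],
       [ 0.        ,  0.        ,  0.        ,  1.        ]])}
{'fx': 440.4313414018467, 'fy': 440.4313414018467, 'cx': 315.2319322044018, 'cy': 239.24519584575862, 'world_from_camera': array([[ 1.62779141e-02,  9.90816639e-01, -1.34228977e-01,
         2.68271092e-01],
       [-9.99863414e-01,  1.65145663e-02,  6.49756981e-04,
         1.08383531e-01],
       [ 2.86052337e-03,  1.34200067e-01,  9.90950130e-01,
         1.34972703e+00],
       [ 0.00000000e+00,  0.00000000e+00,  0.00000000e+00,
         1.00000000e+00]])}
{'clock': 0.1, 'joint_pos': array([-1.35862879e+00,  3.13938271e-01,  4.51122579e-02,  1.30362126e+00,
        8.85739978e-06,  1.43116415e+00]), 'qvel': array([ 0.00131926, -0.00191535,  0.00396338,  0.00069014,  0.00076863,
        0.00033627]), 'tau': array([ 2.71160832e-03, -4.81728780e+01,  2.99242258e+01,  1.27681618e-02,
       -1.62589249e-04,  7.99415318e-06]), 'tcp_pos': array([ 0.19801752, -0.53934385,  0.23049872]), 'orientation': array([-8.25090343e-04,  9.84569133e-01,  1.74994116e-01, -2.55056306e-05]), 'wrist_force': array([-1.01269816,  0.19655355, -0.14350187]), 'ft_torque': array([ 0.01182687, -0.00255188,  0.0613106 ]), 'grip_force': 0.0, 'finger_gap': 0.08522037872656708}
```

View pics/side0.png

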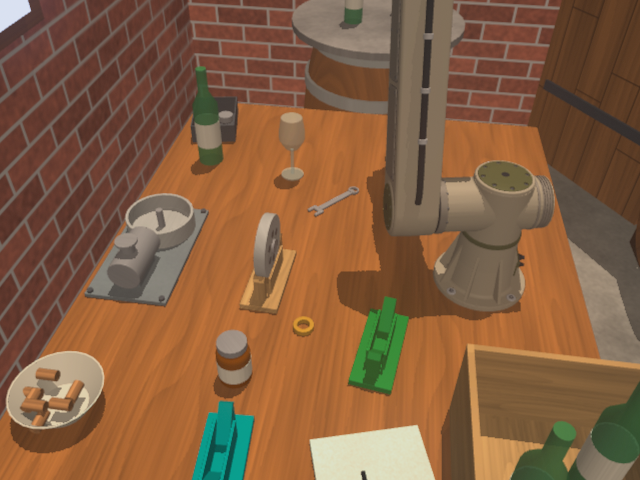

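View pics/top0.png

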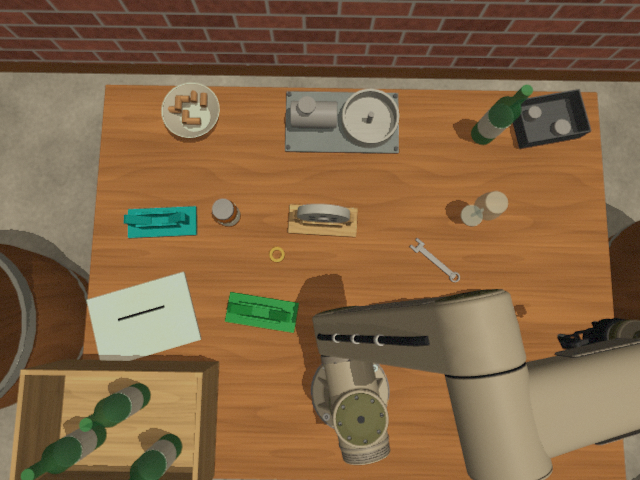

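The pictures show the oak cradle with the rotor at side (268,260) and top (323,218). The jar, ring, glass and spanner are around it. I'll enlarge both views.

```bash
python3 -c "
import cv2,numpy as np
a=cv2.imread('pics/side0.png')[200:320,230:310]; b=cv2.imread('pics/top0.png')[190:250,280:365]
a=cv2.resize(a,None,fx=5,fy=5,interpolation=2); b=cv2.resize(b,(400,282),interpolation=2)
cv2.imwrite('pics/c0.png',np.hstack([a,np.vstack([b,np.zeros((318,400,3),np.uint8)])]))"
```

```text
(no output)
```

View pics/c0.png

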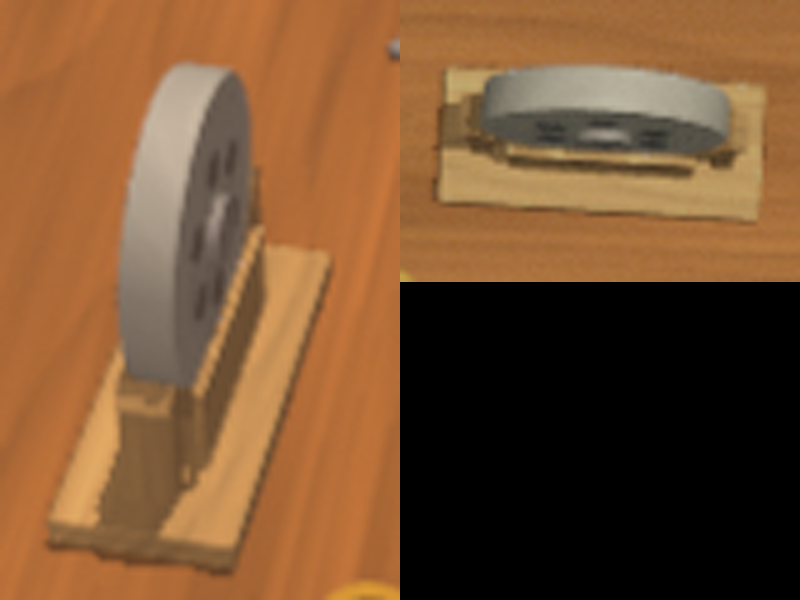

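```bash
python3 -c "
from h import *
T=[(290,204.4),(288.5,233.1),(355.9,236.3),(357.6,208.1)]
S=[(240,305.4),(277,310.4),(296,251.6)]
P=[atz('top0',u,v,.016) for u,v in T]
for p in P: print(p)
for t,s in zip(T,S): print('tri',tri(('top0',*t),('side0',*s)), atz('side0',*s,.016))
c=np.mean(P,0);print('c',c)
d=(P[2]+P[3]-P[0]-P[1]);print('yaw of -y axis',np.arctan2(d[0],-d[1]), [np.linalg.norm(P[i]-P[(i+1)%4]) for i in range(4)])
e=P[0]+P[3]-P[1]-P[2];print('yaw from x',np.arctan2(e[1],e[0]))
for z in (.115,.19): print(proj('side0',[c[0],c[1],z]),proj('top0',[c[0],c[1],z]))
# rotor ends silhouettes in top: outer left/right rim
for n,q in (('jar',(225,212)),('goblet foot',(472,215))): print(n,atz('top0',*q,.0))
"
```

```text
[0.5562183  0.18719425 0.016     ]
[0.46654759 0.18963698 0.016     ]
[ 0.4600962  -0.01674897  0.016     ]
[ 0.54809798 -0.02165487  0.016     ]
tri (array([0.55796909, 0.18780215, 0.00459717]), [np.float64(0.0006973744152464869), np.float64(0.0006973744152462084)]) [0.5538587  0.19821656 0.016     ]
tri (array([0.46856661, 0.1903415 , 0.00486029]), [np.float64(0.00035972420034008134), np.float64(0.00035972420034002003)]) [0.46659329 0.20038808 0.016     ]
tri (array([ 0.46079556, -0.01773026,  0.00588566]), [np.float64(0.0007488406865202897), np.float64(0.0007488406865204691)]) [ 0.45799676 -0.00642654  0.016     ]
c [0.50774002 0.08460685 0.016     ]
yaw of -y axis -0.03507828004323781 [np.float64(0.08970398226418923), np.float64(0.2064867547666233), np.float64(0.08813842557489875), np.float64(0.20900692388807646)]
yaw from x -0.04133702332332084
(np.float64(267.92305512323514), np.float64(243.18804665508458)) (np.float64(323.69868459942865), np.float64(214.28052126690645))
(np.float64(266.5372453213164), np.float64(217.939840071567)) (np.float64(324.3113095933552), np.float64(208.9576849337552))
jar [0.53209319 0.39009153 0.        ]
goblet foot [ 0.53554782 -0.38015321  0.        ]
```

```bash
cat > ov.py <<'E'
from h import *
def ov(c,yaw,out):
    X=np.array([np.cos(yaw),np.sin(yaw),0]);Y=np.array([-np.sin(yaw),np.cos(yaw),0]);Z=np.array([0,0,1.]);c=np.array([c[0],c[1],0])
    ims=[]
    for n,(u0,v0,w,h),s in (('side0',(230,200,80,120),5),('top0',(280,190,85,60),4.7)):
        im=cv2.imread(f'pics/{n}.png')[v0:v0+h,u0:u0+w]; im=cv2.resize(im,None,fx=s,fy=s,interpolation=2)
        def pl(P,col): cv2.polylines(im,[np.array([[(proj(n,p)[0]-u0+.5)*s,(proj(n,p)[1]-v0+.5)*s] for p in P],np.int32)],True,col,1)
        for dx in(-.013,.013): pl([c+X*dx+Z*.115+.075*(np.cos(a)*Y+np.sin(a)*Z) for a in np.linspace(0,6.28,60)],(0,0,255))
        pl([c+X*-.019+Z*.115+.017*(np.cos(a)*Y+np.sin(a)*Z) for a in np.linspace(0,6.28,30)],(0,255,255))
        for z in(0,.016): pl([c+X*a*.045+Y*b*.105+Z*z for a,b in((1,1),(-1,1),(-1,-1),(1,-1))],(255,0,0))
        ims.append(im)
    b=ims[1]; b=np.vstack([b,np.zeros((600-b.shape[0],b.shape[1],3),np.uint8)])
    cv2.imwrite(f'pics/{out}.png',np.hstack([ims[0],b]))
E
python3 -c "
from ov import *
ov((.508,.086),-.037,'o1')"
```

```text
(no output)
```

View pics/o1.png

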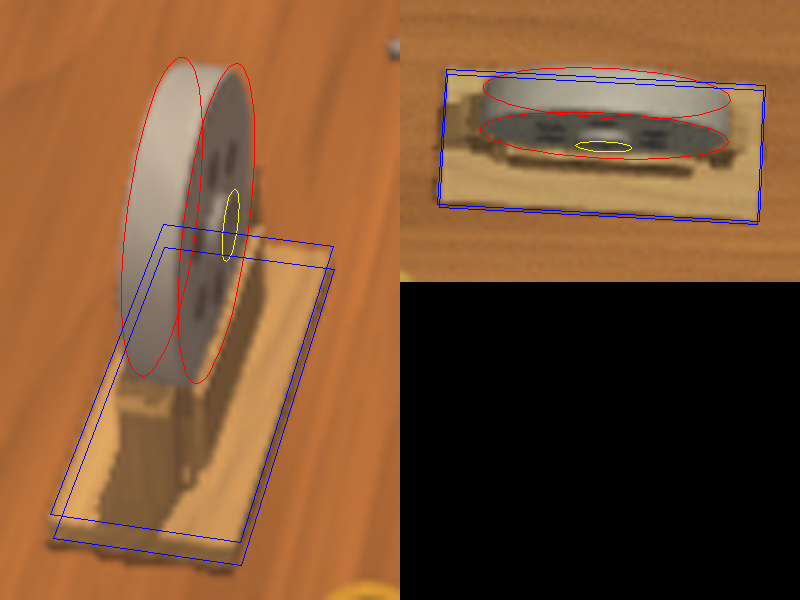

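The overlay matches both views to about a pixel. The rotor centre is near (0.508, 0.087), yaw -0.037. I'm moving above it, with the closing line along the cradle's x.

Call:
carry_out:
  series:
    - {"delta_rot": [0,0,0.473],"travel": [0.496,1,0.048],"fingers": -1}
    - {"delta_rot": [0,0,0.473],"travel": [0.496,1,0.048],"fingers": -1}
    - {"delta_rot": [0,0,0.473],"travel": [0.496,1,0.048],"fingers": -1}
    - {"delta_rot": [0,0,0.473],"travel": [0.496,1,0.048],"fingers": -1}
    - {"delta_rot": [0,0,0.473],"travel": [0.496,1,0.048],"fingers": -1}
  squeeze: 80

```text
clock: 0.72
tcp_pos: [0.2603, -0.4137, 0.237]
orientation: [-0.0, 0.957, 0.291, -0.0]
wrist_force: [-0.8, -0.3, -0.0]
finger_gap: 0.0855
grip_force: 0.0
```

Call:
carry_out:
  series:
    - {"delta_rot": [0,0,0.473],"travel": [0.496,1,0.048],"fingers": -1}
    - {"delta_rot": [0,0,0.473],"travel": [0.496,1,0.048],"fingers": -1}
    - {"delta_rot": [0,0,0.473],"travel": [0.496,1,0.048],"fingers": -1}
    - {"delta_rot": [0,0,0.473],"travel": [0.496,1,0.048],"fingers": -1}
    - {"delta_rot": [0,0,0.473],"travel": [0.496,1,0.048],"fingers": -1}

```text
clock: 1.35
tcp_pos: [0.3223, -0.2888, 0.243]
orientation: [-0.0, 0.916, 0.401, -0.0]
wrist_force: [0.6, 0.3, -0.5]
finger_gap: 0.0853
grip_force: 0.0
```

Call:
carry_out:
  series:
    - {"delta_rot": [0,0,0.473],"travel": [0.496,1,0.048],"fingers": -1}
    - {"delta_rot": [0,0,0.473],"travel": [0.496,1,0.048],"fingers": -1}
    - {"delta_rot": [0,0,0.473],"travel": [0.496,1,0.048],"fingers": -1}
    - {"delta_rot": [0,0,0.473],"travel": [0.496,1,0.048],"fingers": -1}
    - {"delta_rot": [0,0,0.473],"travel": [0.496,1,0.048],"fingers": -1}

```text
clock: 1.98
tcp_pos: [0.3842, -0.1638, 0.2491]
orientation: [-0.0, 0.862, 0.507, -0.0]
wrist_force: [0.4, -0.2, 0.0]
finger_gap: 0.0852
grip_force: 0.0
```

Call:
carry_out:
  series:
    - {"delta_rot": [0,0,0.473],"travel": [0.496,1,0.048],"fingers": -1}
    - {"delta_rot": [0,0,0.473],"travel": [0.496,1,0.048],"fingers": -1}
    - {"delta_rot": [0,0,0.473],"travel": [0.496,1,0.048],"fingers": -1}
    - {"delta_rot": [0,0,0.473],"travel": [0.496,1,0.048],"fingers": -1}
    - {"delta_rot": [0,0,0.473],"travel": [0.496,1,0.048],"fingers": -1}

```text
clock: 2.6
tcp_pos: [0.4462, -0.0389, 0.255]
orientation: [-0.0, 0.796, 0.605, -0.0]
wrist_force: [0.2, -0.3, 0.4]
finger_gap: 0.0855
grip_force: 0.0
```

Call:
carry_out:
  series:
    - {"delta_rot": [0,0,0.473],"travel": [0.496,1,0.048],"fingers": -1}
    - {"delta_rot": [0,0,0.473],"travel": [0.496,1,0.048],"fingers": -1}
    - {"delta_rot": [0,0,0.473],"travel": [0.496,1,0.048],"fingers": -1}
    - {"delta_rot": [0,0,0.473],"travel": [0.496,1,0.048],"fingers": -1}
    - {"delta_rot": [0,0,0.473],"travel": [0.496,1,0.048],"fingers": -1}

```text
clock: 3.22
tcp_pos: [0.5082, 0.0861, 0.2609]
orientation: [-0.0, 0.719, 0.695, -0.0]
wrist_force: [0.7, -0.4, -0.1]
finger_gap: 0.0852
grip_force: 0.0
```

```bash
python3 -c "
from h import *
s=env.get_state();print(s['joint_pos'].round(3),s['wrist_force'],s['ft_torque'])"
```

```text
[ 0.012  0.191 -0.043  1.338 -0.     1.618] [ 0.6558742  -0.42083139 -0.05632665] [-0.05317862  0.00842318  0.06758698]
```

Call:
carry_out:
  series:
    - {"delta_rot": [0,0,0],"travel": [0,0,-1],"fingers": -1}
    - {"delta_rot": [0,0,0],"travel": [0,0,-1],"fingers": -1}
    - {"delta_rot": [0,0,0],"travel": [0,0,-1],"fingers": -1}
    - {"delta_rot": [0,0,0],"travel": [0,0,-0.95],"fingers": -1}
    - {"delta_rot": [0,0,0],"travel": [0,0,0],"fingers": -1}

```text
clock: 3.85
tcp_pos: [0.5062, 0.0852, 0.1606]
orientation: [-0.002, 0.72, 0.694, -0.002]
wrist_force: [-0.4, 0.1, -0.6]
finger_gap: 0.0856
grip_force: 0.0
```

Call:
carry_out:
  series:
    - {"delta_rot": [0,0,0],"travel": [0,0,0],"fingers": 1}
    - {"delta_rot": [0,0,0],"travel": [0,0,0],"fingers": 1}
    - {"delta_rot": [0,0,0],"travel": [0,0,0],"fingers": 1}
    - {"delta_rot": [0,0,0],"travel": [0,0,0],"fingers": 1}

```text
clock: 4.35
tcp_pos: [0.5088, 0.0853, 0.1636]
orientation: [0.001, 0.72, 0.694, 0.001]
wrist_force: [-0.6, 0.7, 4.7]
finger_gap: 0.0247
grip_force: 79.9
```

Call:
carry_out:
  series:
    - {"delta_rot": [0,0,0],"travel": [0,0,0.5],"fingers": 1}
    - {"delta_rot": [0,0,0],"travel": [0,0,0.9],"fingers": 1}
    - {"delta_rot": [0,0,0],"travel": [0,0,1],"fingers": 1}
    - {"delta_rot": [0,0,0],"travel": [0,0,1],"fingers": 1}
    - {"delta_rot": [0,0,0],"travel": [0,0,0.6],"fingers": 1}
  squeeze: 100

```text
clock: 4.97
tcp_pos: [0.5077, 0.0851, 0.2631]
orientation: [-0.0, 0.72, 0.694, -0.001]
wrist_force: [-0.1, -0.6, -9.6]
finger_gap: 0.0243
grip_force: 99.5
```

Call:
carry_out:
  series:
    - {"delta_rot": [0,0,0],"travel": [0,0,0],"fingers": 1}
    - {"delta_rot": [0,0,0],"travel": [0,0,0],"fingers": 1}
    - {"delta_rot": [0,0,0],"travel": [0,0,0],"fingers": 1}
    - {"delta_rot": [0,0,0],"travel": [0,0,0],"fingers": 1}

```text
clock: 5.48
tcp_pos: [0.5077, 0.0851, 0.2618]
orientation: [-0.0, 0.72, 0.694, -0.001]
wrist_force: [-0.0, -0.4, -8.0]
finger_gap: 0.0243
grip_force: 99.6
```

```bash
cat > m.py <<'E'
from h import *
from scipy.spatial.transform import Rotation as Ro
L=[]
for i in range(4):
    s=env.get_state(); L.append(np.r_[s['wrist_force'],s['ft_torque']]); env.read_camera('top')
s=env.get_state();q=s['orientation'];R=Ro.from_quat(np.r_[q[1:],q[0]]).as_matrix()
print('t',s['clock'],'tcp',s['tcp_pos'].round(4),'j',s['joint_pos'].round(3),'gap',s['finger_gap'].round(4))
z=R[:,2]; print('tilt deg about x',np.degrees(np.arctan2(z[1],-z[2])).round(2),'toolz',z.round(3),'tau',s['tau'].round(3))
print('F,T',np.mean(L,0).round(3),'sd',np.std(L,0).round(3))
E
python3 m.py
```

```text
Traceback (most recent call last):
  File "m.py", line 7, in <module>
    print('t',s['clock'],'tcp',s['tcp_pos'].round(4),'j',s['joint_pos'].round(3),'gap',s['finger_gap'].round(4))
                                                                                       ^^^^^^^^^^^^^^^^^^^^^
AttributeError: 'float' object has no attribute 'round'
```

```bash
sed -i "s/s\['finger_gap'\].round(4)/round(s['finger_gap'],4)/" m.py; python3 m.py
```

```text
t 5.875 tcp [0.5082 0.0852 0.2626] j [ 0.01   0.189 -0.041  1.341 -0.     1.617] gap 0.0245
tilt deg about x -0.0 toolz [ 0. -0. -1.] tau [-1.0000e-03 -4.5323e+01  3.3431e+01 -1.2000e-02  2.0400e-01 -0.0000e+00]
F,T [-0.135 -0.084 -8.56  -0.224  0.021  0.017] sd [0.209 0.408 0.473 0.021 0.018 0.022]
```

Call:
carry_out:
  series:
    - {"delta_rot": [1,0,0],"travel": [0,0,0],"fingers": 1}
    - {"delta_rot": [1,0,0],"travel": [0,0,0],"fingers": 1}
    - {"delta_rot": [1,0,0],"travel": [0,0,0],"fingers": 1}
    - {"delta_rot": [1,0,0],"travel": [0,0,0],"fingers": 1}
    - {"delta_rot": [1,0,0],"travel": [0,0,0],"fingers": 1}

```text
clock: 6.5
tcp_pos: [0.5085, 0.0843, 0.2628]
orientation: [-0.178, 0.697, 0.673, 0.172]
wrist_force: [-0.9, 0.3, -8.6]
finger_gap: 0.024
grip_force: 99.5
```

Call:
carry_out:
  series:
    - {"delta_rot": [0,0,0],"travel": [0,0,0],"fingers": 1}
    - {"delta_rot": [0,0,0],"travel": [0,0,0],"fingers": 1}
    - {"delta_rot": [0,0,0],"travel": [0,0,0],"fingers": 1}

```text
clock: 6.88
tcp_pos: [0.5082, 0.0856, 0.2631]
orientation: [-0.177, 0.697, 0.673, 0.171]
wrist_force: [-0.6, -0.2, -7.9]
finger_gap: 0.024
grip_force: 99.6
```

```bash
python3 m.py
```

```text
t 7.075 tcp [0.5081 0.0857 0.2629] j [-0.271  0.23  -0.081  1.404  0.48   1.3  ] gap 0.0244
tilt deg about x 28.61 toolz [ 0.     0.479 -0.878] tau [-4.0000e-03 -4.5605e+01  3.1155e+01  1.9290e+00  3.0260e+00 -2.0000e-03]
F,T [-1.230e-01 -2.230e-01 -8.202e+00 -1.601e+00 -3.000e-03  1.400e-02] sd [0.461 0.373 0.297 0.024 0.029 0.033]
```

The heavy side is near +y, roughly level with the axis. I'll turn back and tilt the other way, about the cradle's x, to bring it down.

Call:
carry_out:
  series:
    - {"delta_rot": [-1,0,0],"travel": [0,0,0],"fingers": 1}
    - {"delta_rot": [-1,0,0],"travel": [0,0,0],"fingers": 1}
    - {"delta_rot": [-1,0,0],"travel": [0,0,0],"fingers": 1}
    - {"delta_rot": [-1,0,0],"travel": [0,0,0],"fingers": 1}
    - {"delta_rot": [-1,0,0],"travel": [0,0,0],"fingers": 1}

```text
clock: 7.7
tcp_pos: [0.5077, 0.0861, 0.2629]
orientation: [0.0, 0.72, 0.694, -0.0]
wrist_force: [-0.1, 0.1, -8.8]
finger_gap: 0.0243
grip_force: 99.5
```

Call:
carry_out:
  series:
    - {"delta_rot": [-1,0.036,0],"travel": [0,0,0],"fingers": 1}
    - {"delta_rot": [-1,0.036,0],"travel": [0,0,0],"fingers": 1}
    - {"delta_rot": [-1,0.036,0],"travel": [0,0,0],"fingers": 1}
    - {"delta_rot": [-1,0.036,0],"travel": [0,0,0],"fingers": 1}
    - {"delta_rot": [-1,0.036,0],"travel": [0,0,0],"fingers": 1}

```text
clock: 8.32
tcp_pos: [0.5077, 0.0869, 0.2622]
orientation: [0.171, 0.698, 0.673, -0.178]
wrist_force: [0.0, 0.2, -9.4]
finger_gap: 0.0241
grip_force: 99.6
```

Call:
carry_out:
  series:
    - {"delta_rot": [-1,0.036,0],"travel": [0,0,0],"fingers": 1}
    - {"delta_rot": [-1,0.036,0],"travel": [0,0,0],"fingers": 1}
    - {"delta_rot": [-1,0.036,0],"travel": [0,0,0],"fingers": 1}
    - {"delta_rot": [-1,0.036,0],"travel": [0,0,0],"fingers": 1}
    - {"delta_rot": [0,0,0],"travel": [0,0,0],"fingers": 1}

```text
clock: 8.95
tcp_pos: [0.5074, 0.0873, 0.2594]
orientation: [0.299, 0.648, 0.626, -0.314]
wrist_force: [0.5, -0.3, -7.7]
finger_gap: 0.0241
grip_force: 100.0
```

```bash
python3 m.py; python3 -c "
from h import *
snap('side','side1')
im=cv2.imread('pics/side1.png')[120:420,150:450]; cv2.imwrite('pics/s1.png',cv2.resize(im,(600,600),interpolation=2))"
```

```text
t 9.15 tcp [0.5083 0.0853 0.2632] j [ 0.422  0.548  0.162  1.691 -0.777  2.242] gap 0.0243
tilt deg about x -51.39 toolz [-0.028 -0.781 -0.624] tau [ 3.4800e-01 -5.8674e+01  2.6487e+01  5.6970e+00 -3.6530e+00 -8.0000e-03]
F,T [ 0.378  0.103 -8.012  2.208 -0.086 -0.009] sd [0.19  0.385 0.586 0.052 0.025 0.015]
```

View pics/s1.png

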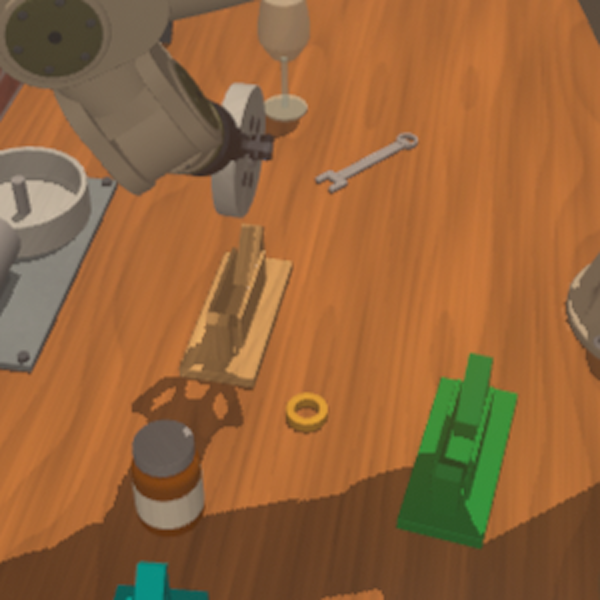

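The rotor is held at tilt -51°, clear of the cradle, and the cradle at crop (240,310) is free. I'm setting it back down in this orientation.

Call:
carry_out:
  series:
    - {"delta_rot": [0,0,0],"travel": [0.04,0.76,-0.5],"fingers": 1}
    - {"delta_rot": [0,0,0],"travel": [0,0.76,-1],"fingers": 1}
    - {"delta_rot": [0,0,0],"travel": [0,0,-1],"fingers": 1}
    - {"delta_rot": [0,0,0],"travel": [0,0,-1],"fingers": 1}
    - {"delta_rot": [0,0,0],"travel": [0,0,-0.5],"fingers": 1}

```text
clock: 9.82
tcp_pos: [0.5088, 0.1235, 0.1612]
orientation: [0.302, 0.648, 0.625, -0.313]
wrist_force: [-0.3, -0.5, -7.8]
finger_gap: 0.0242
grip_force: 99.9
```

Call:
carry_out:
  series:
    - {"delta_rot": [0,0,0],"travel": [0,0,-0.3],"fingers": 1}
    - {"delta_rot": [0,0,0],"travel": [0,0,-0.2],"fingers": 1}
    - {"delta_rot": [0,0,0],"travel": [0,0,0],"fingers": 1}

```text
clock: 10.2
tcp_pos: [0.5093, 0.1232, 0.1503]
orientation: [0.302, 0.648, 0.625, -0.313]
wrist_force: [-0.4, -0.5, -8.2]
finger_gap: 0.0244
grip_force: 99.9
```

Call:
carry_out:
  series:
    - {"delta_rot": [0,0,0],"travel": [0,0,-0.1],"fingers": 1}
    - {"delta_rot": [0,0,0],"travel": [0,0,0],"fingers": 1}

```text
clock: 10.45
tcp_pos: [0.5095, 0.1233, 0.148]
orientation: [0.303, 0.648, 0.625, -0.313]
wrist_force: [0.5, 0.8, -7.2]
finger_gap: 0.0243
grip_force: 100.4
```

Call:
carry_out:
  series:
    - {"delta_rot": [0,0,0],"travel": [0,0,-0.06],"fingers": 1}
    - {"delta_rot": [0,0,0],"travel": [0,0,0],"fingers": 1}

```text
clock: 10.7
tcp_pos: [0.5095, 0.1237, 0.1474]
orientation: [0.303, 0.648, 0.625, -0.312]
wrist_force: [-0.4, 5.1, -0.7]
finger_gap: 0.0241
grip_force: 101.1
```

Call:
carry_out:
  series:
    - {"delta_rot": [0,0,0],"travel": [0,0.05,-0.04],"fingers": 1}
    - {"delta_rot": [0,0,0],"travel": [0,0,0],"fingers": 1}

```text
clock: 10.95
tcp_pos: [0.5095, 0.1244, 0.1466]
orientation: [0.303, 0.648, 0.625, -0.313]
wrist_force: [-0.7, 4.1, 6.4]
finger_gap: 0.0243
grip_force: 101.4
```

Call:
carry_out:
  series:
    - {"delta_rot": [0,0,0],"travel": [0,0,0],"fingers": 0.5}
    - {"delta_rot": [0,0,0],"travel": [0,0,0],"fingers": -1}
    - {"delta_rot": [0,0,0],"travel": [0,0,0],"fingers": -1}
    - {"delta_rot": [0,0,0],"travel": [0,0,0],"fingers": -1}

```text
clock: 11.45
tcp_pos: [0.5091, 0.1241, 0.145]
orientation: [0.302, 0.648, 0.625, -0.313]
wrist_force: [0.2, 0.5, -0.8]
finger_gap: 0.077
grip_force: 0.0
```

Call:
carry_out:
  series:
    - {"delta_rot": [0,0,0],"travel": [0.02,0.5,0.4],"fingers": -1}
    - {"delta_rot": [0,0,0],"travel": [0.03,0.8,0.64],"fingers": -1}
    - {"delta_rot": [0,0,0],"travel": [0.03,0.8,0.64],"fingers": -1}
    - {"delta_rot": [0,0,0],"travel": [0.03,0.8,0.64],"fingers": -1}
    - {"delta_rot": [0,0,0],"travel": [0,0.2,0.8],"fingers": -1}

```text
clock: 12.08
tcp_pos: [0.5118, 0.2029, 0.2229]
orientation: [0.302, 0.648, 0.625, -0.313]
wrist_force: [-0.1, -0.0, 0.2]
finger_gap: 0.0857
grip_force: 0.0
```

Call:
carry_out:
  series:
    - {"delta_rot": [1,-0.036,0],"travel": [0,-0.3,0.9],"fingers": -1}
    - {"delta_rot": [1,-0.036,0],"travel": [0,-0.4,0.8],"fingers": -1}
    - {"delta_rot": [1,-0.036,0],"travel": [0,-0.5,0.5],"fingers": -1}
    - {"delta_rot": [1,-0.036,0],"travel": [-0.05,-0.5,0],"fingers": -1}
    - {"delta_rot": [1,-0.036,0],"travel": [-0.05,-0.5,0],"fingers": -1}

```text
clock: 12.7
tcp_pos: [0.5094, 0.1465, 0.2786]
orientation: [0.137, 0.706, 0.68, -0.141]
wrist_force: [-0.4, -0.8, -0.8]
finger_gap: 0.0854
grip_force: 0.0
```

Call:
carry_out:
  series:
    - {"delta_rot": [1,-0.036,0],"travel": [-0.05,-0.5,0],"fingers": -1}
    - {"delta_rot": [1,-0.036,0],"travel": [0,-0.5,0],"fingers": -1}
    - {"delta_rot": [1,-0.036,0],"travel": [0,-0.5,0],"fingers": -1}
    - {"delta_rot": [1,-0.036,0],"travel": [0,-0.5,0],"fingers": -1}
    - {"delta_rot": [0,0,0],"travel": [0,0,0],"fingers": -1}

```text
clock: 13.32
tcp_pos: [0.508, 0.0947, 0.2784]
orientation: [0.0, 0.721, 0.693, -0.0]
wrist_force: [0.7, 0.6, 0.6]
finger_gap: 0.0853
grip_force: 0.0
```

```bash
python3 m.py; python3 -c "
from h import *
snap('side','side2')
im=cv2.imread('pics/side2.png')[120:360,180:420]; cv2.imwrite('pics/s2.png',cv2.resize(im,(600,600),interpolation=2))"
```

```text
t 13.525 tcp [0.508  0.0975 0.2779] j [ 3.500e-02  1.920e-01 -1.000e-03  1.379e+00 -1.000e-03  1.641e+00] gap 0.0853
tilt deg about x -0.04 toolz [-0.001 -0.001 -1.   ] tau [-5.4400e-01 -4.1516e+01  3.0089e+01  1.6000e-02 -3.2000e-02  6.0000e-03]
F,T [ 0.017  0.449  0.524 -0.002 -0.001 -0.011] sd [0.461 0.388 0.25  0.023 0.04  0.027]
```

View pics/s2.png

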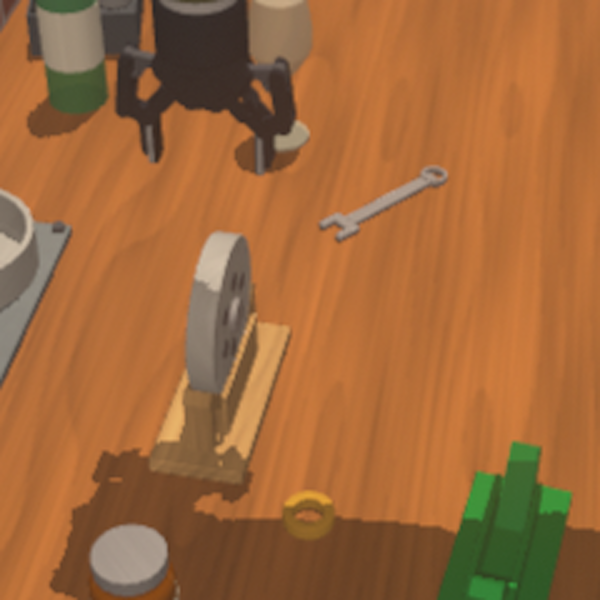

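The rotor sits upright in the cradle, turned, at crop (220,310). I'm regripping at the top.

Call:
carry_out:
  series:
    - {"delta_rot": [0,0,0],"travel": [0,-0.38,-0.6],"fingers": -1}
    - {"delta_rot": [0,0,0],"travel": [0,0,-1],"fingers": -1}
    - {"delta_rot": [0,0,0],"travel": [0,0,-1],"fingers": -1}
    - {"delta_rot": [0,0,0],"travel": [0,0,-1],"fingers": -1}
    - {"delta_rot": [0,0,0],"travel": [0,0,-1],"fingers": -1}
  squeeze: 100

```text
clock: 14.2
tcp_pos: [0.508, 0.0886, 0.1621]
orientation: [0.0, 0.719, 0.695, -0.0]
wrist_force: [0.4, 0.0, 0.3]
finger_gap: 0.085
grip_force: 0.0
```

Call:
carry_out:
  series:
    - {"delta_rot": [0,0,0],"travel": [0,0,0],"fingers": -1}
    - {"delta_rot": [0,0,0],"travel": [0,0,0],"fingers": 1}
    - {"delta_rot": [0,0,0],"travel": [0,0,0],"fingers": 1}
    - {"delta_rot": [0,0,0],"travel": [0,0,0],"fingers": 1}
    - {"delta_rot": [0,0,0],"travel": [0,0,0],"fingers": 1}

```text
clock: 14.82
tcp_pos: [0.5088, 0.0875, 0.1642]
orientation: [0.001, 0.72, 0.694, 0.001]
wrist_force: [-0.1, 0.3, 4.5]
finger_gap: 0.0241
grip_force: 98.9
```

Call:
carry_out:
  series:
    - {"delta_rot": [0,0,0],"travel": [0,0,0.5],"fingers": 1}
    - {"delta_rot": [0,0,0],"travel": [0,0,0.9],"fingers": 1}
    - {"delta_rot": [0,0,0],"travel": [0,0,1],"fingers": 1}
    - {"delta_rot": [0,0,0],"travel": [0,0,1],"fingers": 1}
    - {"delta_rot": [0,0,0],"travel": [0,0,0.6],"fingers": 1}

```text
clock: 15.45
tcp_pos: [0.5076, 0.0873, 0.2635]
orientation: [-0.0, 0.72, 0.694, -0.001]
wrist_force: [0.6, -0.5, -8.5]
finger_gap: 0.0243
grip_force: 99.7
```

Call:
carry_out:
  series:
    - {"delta_rot": [0,0,0],"travel": [0,0,0],"fingers": 1}
    - {"delta_rot": [0,0,0],"travel": [0,0,0],"fingers": 1}
    - {"delta_rot": [0,0,0],"travel": [0,0,0],"fingers": 1}
    - {"delta_rot": [0,0,0],"travel": [0,0,0],"fingers": 1}

```text
clock: 15.95
tcp_pos: [0.5077, 0.0874, 0.2623]
orientation: [-0.0, 0.72, 0.694, -0.001]
wrist_force: [-0.6, 0.4, -8.5]
finger_gap: 0.024
grip_force: 99.7
```

```bash
python3 m.py; python3 m.py
```

```text
t 16.15 tcp [0.5081 0.0874 0.2629] j [ 0.015  0.19  -0.039  1.342 -0.     1.622] gap 0.0245
tilt deg about x -0.0 toolz [-0. -0. -1.] tau [-2.0000e-03 -4.5319e+01  3.3379e+01  1.0000e-03  1.3200e-01 -0.0000e+00]
F,T [-2.350e-01  1.870e-01 -8.341e+00 -1.270e-01 -3.700e-02 -2.000e-03] sd [0.223 0.226 0.461 0.013 0.017 0.021]
t 16.35 tcp [0.5081 0.0874 0.2631] j [ 0.015  0.19  -0.039  1.342 -0.     1.622] gap 0.0243
tilt deg about x -0.0 toolz [ 0. -0. -1.] tau [-0.0000e+00 -4.5362e+01  3.3430e+01 -7.0000e-03  1.3200e-01 -0.0000e+00]
F,T [ 6.800e-02 -8.000e-03 -8.411e+00 -1.290e-01  2.700e-02 -7.000e-03] sd [0.26  0.582 0.489 0.025 0.045 0.032]
```

Call:
carry_out:
  series:
    - {"delta_rot": [-1,0.036,0],"travel": [0,0,0],"fingers": 1}
    - {"delta_rot": [-1,0.036,0],"travel": [0,0,0],"fingers": 1}
    - {"delta_rot": [-1,0.036,0],"travel": [0,0,0],"fingers": 1}
    - {"delta_rot": [-1,0.036,0],"travel": [0,0,0],"fingers": 1}
    - {"delta_rot": [-1,0.036,0],"travel": [0,0,0],"fingers": 1}

```text
clock: 16.98
tcp_pos: [0.5085, 0.0884, 0.2632]
orientation: [0.172, 0.698, 0.672, -0.178]
wrist_force: [-0.4, 0.3, -8.6]
finger_gap: 0.024
grip_force: 99.7
```

Call:
carry_out:
  series:
    - {"delta_rot": [-1,0.036,0],"travel": [0,0,0],"fingers": 1}
    - {"delta_rot": [-1,0.036,0],"travel": [0,0,0],"fingers": 1}
    - {"delta_rot": [-1,0.036,0],"travel": [0,0,0],"fingers": 1}
    - {"delta_rot": [0,0,0],"travel": [0,0,0],"fingers": 1}
    - {"delta_rot": [0,0,0],"travel": [0,0,0],"fingers": 1}

```text
clock: 17.6
tcp_pos: [0.5086, 0.0879, 0.263]
orientation: [0.27, 0.664, 0.639, -0.279]
wrist_force: [0.2, -0.3, -9.0]
finger_gap: 0.0243
grip_force: 99.9
```

```bash
python3 m.py
```

```text
t 17.8 tcp [0.5083 0.0871 0.264 ] j [ 0.395  0.49   0.14   1.626 -0.709  2.156] gap 0.0243
tilt deg about x -45.73 toolz [-0.025 -0.716 -0.698] tau [ 1.2200e-01 -5.7396e+01  2.7894e+01  4.8260e+00 -3.7370e+00 -6.0000e-03]
F,T [ 0.044  0.082 -8.115  2.173 -0.091  0.027] sd [0.458 0.571 0.509 0.023 0.03  0.009]
```

Call:
carry_out:
  series:
    - {"delta_rot": [0,0,0],"travel": [0.04,0.7,-0.5],"fingers": 1}
    - {"delta_rot": [0,0,0],"travel": [0,0.7,-1],"fingers": 1}
    - {"delta_rot": [0,0,0],"travel": [0,0,-1],"fingers": 1}
    - {"delta_rot": [0,0,0],"travel": [0,0,-1],"fingers": 1}
    - {"delta_rot": [0,0,0],"travel": [0,0,-0.7],"fingers": 1}

```text
clock: 18.42
tcp_pos: [0.509, 0.1232, 0.1554]
orientation: [0.271, 0.662, 0.64, -0.281]
wrist_force: [1.0, -0.7, -7.8]
finger_gap: 0.0241
grip_force: 100.1
```

Call:
carry_out:
  series:
    - {"delta_rot": [0,0,0],"travel": [0,0,-0.2],"fingers": 1}
    - {"delta_rot": [0,0,0],"travel": [0,0,0],"fingers": 1}
    - {"delta_rot": [0,0,0],"travel": [0,0,0],"fingers": 1}

```text
clock: 18.8
tcp_pos: [0.5091, 0.1225, 0.1537]
orientation: [0.27, 0.663, 0.639, -0.28]
wrist_force: [-0.7, 0.3, -8.2]
finger_gap: 0.0245
grip_force: 100.0
```

Call:
carry_out:
  series:
    - {"delta_rot": [0,0,0],"travel": [0,0,-0.12],"fingers": 1}
    - {"delta_rot": [0,0,0],"travel": [0,0,0],"fingers": 1}

```text
clock: 19.05
tcp_pos: [0.509, 0.1224, 0.1502]
orientation: [0.271, 0.663, 0.639, -0.28]
wrist_force: [0.4, 1.2, -8.0]
finger_gap: 0.0242
grip_force: 100.0
```

Call:
carry_out:
  series:
    - {"delta_rot": [0,0,0],"travel": [0,0,-0.05],"fingers": 1}
    - {"delta_rot": [0,0,0],"travel": [0,0,0],"fingers": 1}

```text
clock: 19.3
tcp_pos: [0.5092, 0.1224, 0.1495]
orientation: [0.271, 0.663, 0.639, -0.28]
wrist_force: [-0.6, 1.4, -2.8]
finger_gap: 0.0244
grip_force: 100.6
```

Call:
carry_out:
  series:
    - {"delta_rot": [0,0,0],"travel": [0,0.01,-0.03],"fingers": 1}
    - {"delta_rot": [0,0,0],"travel": [0,0,0],"fingers": 0.5}
    - {"delta_rot": [0,0,0],"travel": [0,0,0],"fingers": -1}
    - {"delta_rot": [0,0,0],"travel": [0,0,0],"fingers": -1}
    - {"delta_rot": [0,0,0],"travel": [0,0,0],"fingers": -1}

```text
clock: 19.92
tcp_pos: [0.5093, 0.1225, 0.148]
orientation: [0.271, 0.663, 0.639, -0.28]
wrist_force: [0.3, -0.1, -0.0]
finger_gap: 0.077
grip_force: 0.0
```

Call:
carry_out:
  series:
    - {"delta_rot": [0,0,0],"travel": [0.02,0.5,0.49],"fingers": -1}
    - {"delta_rot": [0,0,0],"travel": [0.03,0.8,0.78],"fingers": -1}
    - {"delta_rot": [0,0,0],"travel": [0.03,0.8,0.78],"fingers": -1}
    - {"delta_rot": [0,0,0],"travel": [0.03,0.8,0.78],"fingers": -1}
    - {"delta_rot": [0,0,0],"travel": [0,0,0.8],"fingers": -1}

```text
clock: 20.55
tcp_pos: [0.512, 0.1964, 0.2389]
orientation: [0.271, 0.662, 0.64, -0.28]
wrist_force: [0.9, -0.5, 0.7]
finger_gap: 0.0855
grip_force: 0.0
```

Call:
carry_out:
  series:
    - {"delta_rot": [1,-0.036,0],"travel": [0,-0.4,0.8],"fingers": -1}
    - {"delta_rot": [1,-0.036,0],"travel": [0,-0.5,0.8],"fingers": -1}
    - {"delta_rot": [1,-0.036,0],"travel": [-0.03,-0.57,0],"fingers": -1}
    - {"delta_rot": [1,-0.036,0],"travel": [-0.03,-0.57,0],"fingers": -1}
    - {"delta_rot": [1,-0.036,0],"travel": [-0.03,-0.57,0],"fingers": -1}

```text
clock: 21.18
tcp_pos: [0.5097, 0.1294, 0.2793]
orientation: [0.103, 0.712, 0.687, -0.106]
wrist_force: [-0.1, -0.2, -0.4]
finger_gap: 0.0856
grip_force: 0.0
```

Call:
carry_out:
  series:
    - {"delta_rot": [1,-0.036,0],"travel": [-0.03,-0.57,0],"fingers": -1}
    - {"delta_rot": [1,-0.036,0],"travel": [0,-0.57,0],"fingers": -1}
    - {"delta_rot": [1,-0.036,0],"travel": [0,-0.57,0],"fingers": -1}
    - {"delta_rot": [0,0,0],"travel": [0,0,0],"fingers": -1}

```text
clock: 21.68
tcp_pos: [0.5088, 0.0849, 0.2792]
orientation: [0.0, 0.721, 0.693, -0.0]
wrist_force: [0.9, 0.5, 0.6]
finger_gap: 0.0858
grip_force: 0.0
```

```bash
python3 m.py
```

```text
t 21.875 tcp [0.5088 0.0879 0.2787] j [ 1.600e-02  1.900e-01 -1.000e-03  1.380e+00 -1.000e-03  1.622e+00] gap 0.0855
tilt deg about x -0.04 toolz [-0.    -0.001 -1.   ] tau [-5.7000e-01 -4.1389e+01  3.0099e+01  1.2000e-02 -3.4000e-02  6.0000e-03]
F,T [ 0.171  0.364  0.162 -0.001 -0.024  0.037] sd [0.585 0.486 0.474 0.026 0.01  0.014]
```

Call:
carry_out:
  series:
    - {"delta_rot": [0,0,0],"travel": [0,0,-0.7],"fingers": -1}
    - {"delta_rot": [0,0,0],"travel": [0,0,-1],"fingers": -1}
    - {"delta_rot": [0,0,0],"travel": [0,0,-1],"fingers": -1}
    - {"delta_rot": [0,0,0],"travel": [0,0,-1],"fingers": -1}
    - {"delta_rot": [0,0,0],"travel": [0,0,-0.95],"fingers": -1}

```text
clock: 22.5
tcp_pos: [0.5086, 0.0885, 0.1614]
orientation: [-0.0, 0.719, 0.695, -0.0]
wrist_force: [0.4, -0.7, 0.6]
finger_gap: 0.0856
grip_force: 0.0
```

Call:
carry_out:
  series:
    - {"delta_rot": [0,0,0],"travel": [0,0,0],"fingers": -1}
    - {"delta_rot": [0,0,0],"travel": [0,0,0],"fingers": 1}
    - {"delta_rot": [0,0,0],"travel": [0,0,0],"fingers": 1}
    - {"delta_rot": [0,0,0],"travel": [0,0,0],"fingers": 1}
    - {"delta_rot": [0,0,0],"travel": [0,0,0],"fingers": 1}

```text
clock: 23.12
tcp_pos: [0.5092, 0.0872, 0.1637]
orientation: [0.0, 0.72, 0.694, 0.001]
wrist_force: [-1.5, 0.5, 5.2]
finger_gap: 0.0241
grip_force: 98.7
```

Call:
carry_out:
  series:
    - {"delta_rot": [0,0,0],"travel": [0,0,0.5],"fingers": 1}
    - {"delta_rot": [0,0,0],"travel": [0,0,0.9],"fingers": 1}
    - {"delta_rot": [0,0,0],"travel": [0,0,1],"fingers": 1}
    - {"delta_rot": [0,0,0],"travel": [0,0,1],"fingers": 1}
    - {"delta_rot": [0,0,0],"travel": [0,0,0.6],"fingers": 1}

```text
clock: 23.75
tcp_pos: [0.5085, 0.0871, 0.2632]
orientation: [-0.0, 0.72, 0.694, -0.0]
wrist_force: [-0.1, -0.1, -8.7]
finger_gap: 0.0243
grip_force: 99.8
```

Call:
carry_out:
  series:
    - {"delta_rot": [0,0,0],"travel": [0,0,0],"fingers": 1}
    - {"delta_rot": [0,0,0],"travel": [0,0,0],"fingers": 1}
    - {"delta_rot": [0,0,0],"travel": [0,0,0],"fingers": 1}
    - {"delta_rot": [0,0,0],"travel": [0,0,0],"fingers": 1}

```text
clock: 24.25
tcp_pos: [0.5085, 0.0871, 0.2618]
orientation: [-0.0, 0.72, 0.694, -0.001]
wrist_force: [-0.0, 0.1, -8.3]
finger_gap: 0.0245
grip_force: 99.6
```

```bash
python3 m.py; python3 m.py; python3 -c "
from h import *
snap('side','side3');snap('top','top3')
im=cv2.imread('pics/side3.png')[140:320,200:380]; im2=cv2.imread('pics/top3.png')[150:270,240:400]; im=cv2.resize(im,(600,600),interpolation=2);b=np.zeros((600,200,3),np.uint8); b[:150]=cv2.resize(im2,(200,150));cv2.imwrite('pics/s3.png',np.hstack([im,b]))"
```

```text
t 24.45 tcp [0.5088 0.0872 0.2624] j [ 0.014  0.191 -0.038  1.341 -0.     1.621] gap 0.0244
tilt deg about x -0.0 toolz [-0. -0. -1.] tau [-1.0000e-03 -4.5393e+01  3.3362e+01  1.4000e-02 -3.0000e-03 -0.0000e+00]
F,T [-0.161  0.192 -8.534  0.014 -0.019  0.018] sd [0.737 0.446 0.455 0.02  0.017 0.027]
t 24.65 tcp [0.5089 0.0872 0.2626] j [ 0.014  0.191 -0.038  1.341 -0.     1.621] gap 0.0245
tilt deg about x 0.0 toolz [ 0.  0. -1.] tau [-1.0000e-03 -4.5436e+01  3.3414e+01  6.0000e-03 -3.0000e-03 -0.0000e+00]
F,T [ 1.100e-02 -6.000e-03 -8.042e+00  2.300e-02 -1.000e-03  1.400e-02] sd [0.313 0.426 0.196 0.02  0.017 0.03 ]
```

View pics/s3.png

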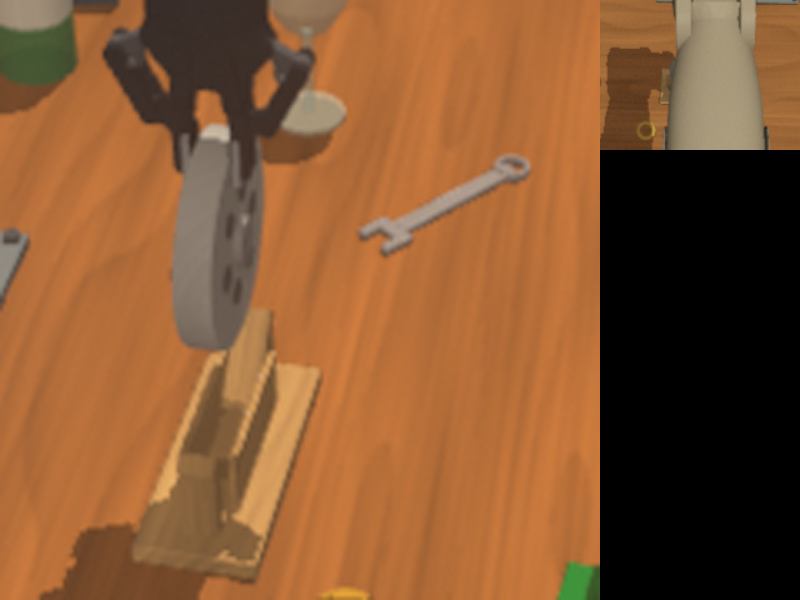

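```bash
python3 -c "
import numpy as np
from scipy.optimize import fsolve
T=np.array([.204,.132,-.003]);y=np.array([.0852,.0874,.0872]);D=np.radians([51.5+45.8,45.8,0])
for dy in (0,.001,-.001):
  yy=y+[dy,0,0]
  f=lambda p: 8.35*(p[0]-yy)+p[1]*np.sin(p[2]+D)-T
  s=fsolve(f,[.087,.19,0]);print(s[:2],np.degrees(s[2]))
for C in (.086,.087,.088): print(C,np.degrees(np.arcsin((-.003-8.35*(C-.0872))/.19)))
"
```

```text
[0.087045   0.18992456] -0.5145886433951962
[0.08845728 0.18542748] -4.174579833760074
[0.08563271 0.19515913] 2.962666042341024
0.086 2.1174102100511787
0.087 -0.4010737320725155
0.088 -2.9203334711514186
```

The picture shows the rotor upright in the fingers at crop (220,250), clear above the cradle. Three torque readings put the heavy side within a few degrees of straight down (best fit -0.5°), so I'm handing in.

```bash
python3 -c "
from workcell import env
print(env.hand_in())"
```

```text
the job is handed in; nothing more can be done
None
```

I handed the job in with the rotor held still and upright in the fingers, its rim about 50 mm clear of the cradle; the heavy side measures about 0.5° off straight down, give or take about 4°, and nothing else was touched.

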